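# Bring the waiting lens job in off the roller track

### The arm

A 7-joint arm with a two-finger parallel gripper is mounted at the origin on a cart in front of the work surface, level with it; the furniture and walls round the work are solid. World frame = base frame: x ahead of the robot, y to its left, z up, the work surface at z = 0. Lengths are in m, angles in rad, forces in N, time in s.
With the tool pointing down it reaches from about 0.425 to 0.875 m from the base axis. Payload 4.7 kg.
Tool frame: the origin (TCP) lies on the centre line of the jaws, within the pads' length; the fingertips stand 22 mm ahead of it and the grasp point (between the pads) lies 3 mm ahead of it; z points along the fingers, y is the line along which they close (so a half turn about z gives the same grasp; the last joint's range is limited). The gripper opens to 85 mm and grips with 20 to 120 N. Pads are 22 mm wide; open, the fingers measure 114 mm over their backs; the gripper's body (76 mm by 85 mm) begins 54 mm behind the grasp point. The pads swing forward as they close: fully open they stand 13 mm farther back than shut.
Start: joints at [1.33, 0.321, -0.07, 1.45, 0.023, 1.371, -0.057], TCP at [0.164, -0.629, 0.253] pointing down, gripper open.
Joint ranges: [-2.86, 2.86], [-0.3, 2.09], [-1.38, 1.24], [0.06, 2.45], [-1.56, 4.7], [0.09, 2.05], [-2.69, 2.69]. Speed limits (rad/s): [2.57, 2.57, 3.14, 3.14, 3.14, 3.14, 3.14].

### API

Orientations are given as a rotation vector (axis times angle).
In Python, from bench import arm gives the robot as it stands.
- The arm moves only by the tool servo_tool, never from a script. Its argument "plan" is a list of rows, each a list of 7 numbers: the shift along the tool's x, y, z in mm, then the turn, a rotation vector about the tool's x, y, z in degrees, then the opening in per cent of the stroke, from 0 (shut) to 100 (fully open). In form: [[dx, dy, dz, ax, ay, az, hand], ...]. A call has 1 to 10 rows; each row shifts and turns the commanded pose from where the row before left it, along the tool's axes as they then stand; what a row does not reach is not made up. A row lasts 1/12 s, in which the tool goes at most 41.7 mm and 7.16 degrees, less where a joint would pass 70% of its speed; a pose out of reach is approached as far as the arm can. A call with a gripper value outside its range is refused whole. The fingers move at their own pace and stop on an object; "force" is the grip in N (left out, the last holds). Time passes only in rows, so rows that do not move let the fingers close. It gives the time, the measured TCP pose, the force, the opening and the grip force at its end, in the units of the state.
- arm.state(): the state, without advancing time (a new reading comes with each control period).
- arm.get_image(name): name is "side" or "top" or "wrist"; returns a dict with "pixels" (420x560x3 uint8, red, green, blue), "range_z" (420x560 float32, m along the optical axis (not along the pixel's ray), 0 where there is no reading), "vertical_fov" (degrees; the focal length in pixels is half the picture's height over the tangent of half this angle, whatever the lens; pixels are square), "cx", "cy" (the principal point, pixels), "R" (3x3) and "t" (3): a world point X has camera coordinates R X + t; the wrist camera has in their place "mount" (4x4, takes a point from camera to tool coordinates, whose origin is the TCP and whose axes are the flange's). Camera axes: x right, y down, z forward; pixel columns grow to the right and rows downward; lengths in m; the calibration is good to about 2 mm. A picture is of the moment at which its call begins: read the wrist's pose just before it.
- arm.close_job(): hands the job in; it is judged then, once.
Trained networks look in the newest picture that a camera, given by its name, has taken for a name from the list of things; names that differ only in an ending like _2 or _b are one class to them, and where a whole thing is asked for, a point or a joint stands for the part that bears it (a point fixed in the world has none). Each returns a list of dicts, best first, with "conf" (0 to 1); they miss things now and then, are a little off and sometimes report something else, mostly with a low value. They report only what shows in the picture. A call takes as long as a camera call.
- arm.search_frame(target, camera): "at" ([x, y, z] in m, in world coordinates, good to about 4 mm: the middle of the surface that is visible of it).
- arm.silhouettes(target, camera): "pixels" (420x560 bool, what is visible of it).
- arm.tip_of(target, camera): "at" ([x, y, z] in m, in world coordinates, good to about 4 mm: a listed point, or the origin of a listed thing).
The state is a dict: "t": time; "q": joint angles; "qd": joint speeds; "joint_efforts": joint torques, N m; "eef_pos": TCP position; "eef_rot": TCP orientation; "ft_force": force on the tool from outside, world axes, zero at the start; "torque": the same for the moment, N m; "gripper_width": opening from 0.0 (shut) to 1.0 (fully open); "grip_force": force on a finger pad.
Only numpy, scipy, OpenCV 4.12 (cv2) and the standard library are available. Lean on these libraries where they do the work, as an engineer would, in place of code of your own. Each camera call takes 0.05 s, during which the arm holds its last target. There are 200 camera calls.

### The job

A lens job is waiting on the roller track at the right of the edger. Roll its tray along the rollers all the way against the end stop at the near end, where the hold-down strips are cut away, lift it straight up off the track, and set it down gently, right way up, wholly on the rubber mat behind the frame warmer with its long sides along the mat's long sides. Keep the tray level so that both lens blanks stay lying in their pockets, and leave the other things where they are.

Things in the scene. Friction and masses are not known exactly. Their poses are not given: they have to be found in the camera images.
- job_tray: Loose grey tray, 158 x 98 x 68 mm, about 0.3 kg; origin: centre of its underside, x along its length, z up. Underside flat (runners), floor top at z 6; flanges 10 mm wide along both long sides at z 3 to 6. Walls to z 28 enclose two 72 x 72 mm pockets (centres x -40 and +40), one blank in each. Across the middle stands an upright grip. Symmetrical end to end.
- tray_grip (a point): Centre of the tray's upright grip, 54 mm above the tray's underside: a bar 12 mm thick (along tray x), 60 mm long (along tray y), 24 mm tall, its top at 68 mm, on an 8 mm web. Below it on both sides lie the blanks, their tops 15 mm above the tray's underside.
- track: Fixed bench-top roller track, 358 x 125 x 58 mm; origin: centre of its underside; its x axis points along it, away from the end stop (away from the robot). 11 free-turning rollers, tops at z 40, carry the tray between side profiles 105 mm apart. From x 0 to +172 two steel strips 86 mm apart overhang the tray's flanges (3 mm above them): there the tray cannot be lifted, only rolled.
- stop_face (a point): Middle of the end stop's rubber bumpers, on the track's near end (track x -170, z 49). A tray rolled home touches here: its origin is then 79 mm from this point along the track, at track x -91. Over the 170 mm next to the stop the strips are cut away, so a tray within about 10 mm of the stop lifts straight up; after 20 mm it is clear of track and stop.
- bench_mat: Flat dark rubber mat, 200 x 130 x 5 mm, fixed on the bench behind the round frame warmer, left of the edger; origin: centre of its underside, x along its 200 mm length. To its right stands the edger's water box (x over 0.59 m, top at 0.28 m), to its left the desk (top 0.035 m); the frame warmer in front of it is 0.22 m tall and the edger's front part, between track and mat, under 0.20 m.
- blank_near: Pale round uncut lens blank, 65 mm diameter, 9 mm thick, 18 g, loose in the tray pocket nearer the end stop; origin: centre of its underside.
- blank_far: Pale round uncut lens blank, 67 mm diameter, 9 mm thick, 18 g, loose in the tray's other pocket; origin: centre of its underside.
- spectacles: Bystander: folded thin wire-framed spectacles, 129 mm long, on the desk left of the mat; leave alone.
- lens_packet: Bystander: flat paper lens packet, 74 x 72 x 9 mm, on the desk left of the mat; leave alone.
- screwdriver: Bystander: small screwdriver, 152 mm long, lying on the bench alongside the track, between it and the edger; leave alone.

How it is judged:
On the way, in this order (a step that is already met when the one before it is completed fails the run):
1. the tray has been rolled along the rollers against the end stop (gap under 5 mm, still on the rollers) (x of job_tray in the frame of track below -0.086 m and z of job_tray in the frame of track below 0.0435 m), for 0.2 s.
2. the tray has been lifted off the track (underside more than 35 mm above the rollers) (z of job_tray in the frame of track above 0.075 m), for 0.1 s.
At the end, for the whole second after the job is handed in: The tray stands upright and still on the mat, released, its centre within 24 mm along and 20 mm across of the mat's centre and its length within 0.25 rad of the mat's; each lens blank lies flat in its own pocket (centre within 10 mm of the pocket's centre) (x of job_tray in the frame of bench_mat between -0.024 and 0.024 m and y of job_tray in the frame of bench_mat between -0.02 and 0.02 m and z of job_tray in the frame of bench_mat below 0.009 m and angle between the x axis of job_tray and the x axis of bench_mat, either way round below 0.25 rad and angle between job_tray's own z axis and vertical below 0.06 rad and x of blank_near in the frame of job_tray between -0.05 and -0.03 m and y of blank_near in the frame of job_tray between -0.01 and 0.01 m and z of each of blank_near, blank_far in the frame of job_tray below 0.012 m and x of blank_far in the frame of job_tray between 0.03 and 0.05 m and y of blank_far in the frame of job_tray between -0.01 and 0.01 m and linear speed of job_tray below 0.02 m/s); the robot touches nothing.
It fails at once if the tray is tipped more than 0.35 rad (angle between job_tray's own z axis and vertical above 0.35 rad).
It fails at once if the tray is dropped or flung (over 0.5 m/s with no finger on it) (linear speed of job_tray above 0.5 m/s and contact force between the fingers and job_tray below 0.05 N).
It fails at once if a bystander is disturbed (moved over 25 mm) (distance of any of spectacles, lens_packet, screwdriver from where it was at the start of the episode above 0.025 m).
It also fails if it takes over 54 s, if anything falls off the work surface, if the arm or the gripper's body presses on something with over 40 N, if the wrist force passes 120 N, or if a joint passes its speed limit or range.

## Working session

There is one attempt and no reset: what is moved stays moved. The work goes in short steps, Python scripts to look and compute and a tool call to move; the robot and the scene stay as the last step left them, time stands still between calls to the robot, and variables do not carry over. Pictures are saved under pics/ and viewed, at most 10 in all, crops included, and the job is handed in when it is done.

Besides the shell and the picture viewer there is one more tool, called after "Request:" as a command line: name --pt "numbers of a row" for each row, then --argument value for the rest. servo_tool: Moves the arm, as the interface text tells. Its arguments: {"type":"object","properties":{"plan":{"type":"array","items":{"type":"array","items":{"type":"number"}}},"force":{"type":"number"}},"required":["plan"]}

```bash
mkdir -p pics; ls; cat > h.py <<'E'
import numpy as np, cv2
from bench import arm
from scipy.spatial.transform import Rotation as Ro
def img(n,f=None):
    s=arm.state(); im=arm.get_image(n)
    if f: cv2.imwrite('pics/'+f,im['pixels'][:,:,::-1])
    return s,im
def cloud(im,s=None):
    z=im['range_z']; f=210/np.tan(np.radians(im['vertical_fov'])/2)
    v,u=np.mgrid[:420,:560]
    P=np.stack([(u-im['cx'])/f*z,(v-im['cy'])/f*z,z],-1)
    if 'R' in im: return (P-im['t'])@np.array(im['R'])
    M=np.array(im['mount']); P=P@M[:3,:3].T+M[:3,3]
    return P@Ro.from_rotvec(s['eef_rot']).as_matrix().T+s['eef_pos']
E
python3 - <<'E'
from h import *
np.set_printoptions(precision=4,suppress=True)
s=arm.state(); print(s['eef_pos'],s['eef_rot'],Ro.from_rotvec(s['eef_rot']).as_matrix(),s['t'])
a=[]
for c in ('top','side'):
    _,im=img(c,c+'.png'); a.append(im['pixels'])
    for n in ('tray_grip','stop_face','job_tray','track','bench_mat'):
        r=arm.tip_of(n,c); print(c,n,[(np.array(x['at']),round(x['conf'],2)) for x in r[:2]])
    for n in ('job_tray','bench_mat','track'):
        r=arm.silhouettes(n,c)
        if r:
            m=r[0]['pixels']&(im['range_z']>0); P=cloud(im)[m]; 
            (cx,sz,an)=cv2.minAreaRect((P[:,:2]*1000).astype(np.float32)); print('  rect',n,c,r[0]['conf'],cx,sz,an,np.percentile(P[:,2],[5,50,95]))
E
```

```text
pics
[ 0.1637 -0.6286  0.2522] [-3.1143 -0.3989  0.0005] [[ 0.9677  0.2521 -0.0006]
 [ 0.2521 -0.9677  0.0018]
 [-0.0001 -0.0019 -1.    ]] 0.0
top tray_grip [(array([ 0.5695, -0.1855,  0.0958]), 0.91)]
top stop_face [(array([ 0.3632, -0.1942,  0.0506]), 0.65), (array([ 0.4528, -0.1049,  0.0026]), 0.51)]
top job_tray [(array([ 0.573 , -0.1837,  0.039 ]), 0.79), (array([ 0.3651, -0.1891,  0.0508]), 0.45)]
top track [(array([ 0.5359, -0.186 ,  0.0021]), 0.84)]
top bench_mat [(array([0.6466, 0.2727, 0.0033]), 0.71), (array([0.5855, 0.43  , 0.0321]), 0.47)]
  rect job_tray top 0.57 (569.2716064453125, -185.97421264648438) (158.58580017089844, 97.30536651611328) 0.2052912414073944 [0.0432 0.0605 0.1069]
  rect bench_mat top 0.84 (643.7025146484375, 272.4666748046875) (201.97850036621094, 129.91256713867188) 0.5938095450401306 [0.0003 0.0043 0.0082]
  rect track top 0.89 (533.1866455078125, -182.97454833984375) (360.6944274902344, 131.88429260253906) 2.2065589427948 [0.0163 0.0397 0.0542]
side tray_grip [(array([ 0.5724, -0.1848,  0.0905]), 0.74)]
side stop_face [(array([ 0.3654, -0.191 ,  0.053 ]), 0.88), (array([0.6912, 0.4232, 0.0356]), 0.35)]
side job_tray [(array([ 0.5694, -0.1852,  0.0429]), 0.86)]
side track [(array([ 0.57  , -0.1817,  0.0435]), 0.72), (array([ 0.5303, -0.1819,  0.0005]), 0.69)]
side bench_mat []
  rect track side 0.64 (506.4484558105469, 79.24264526367188) (396.6966552734375, 698.7103271484375) 8.353119850158691 [0.0128 0.0379 0.0529]
```

View pics/top.png

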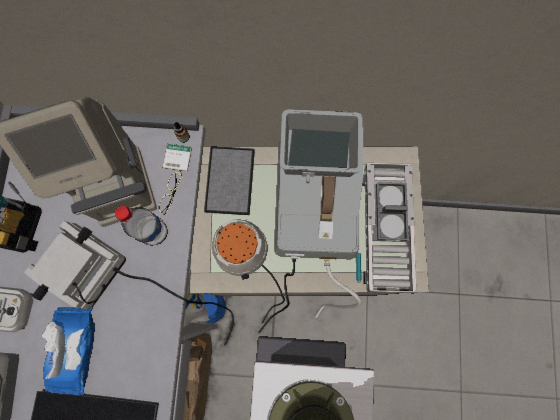

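View pics/side.png

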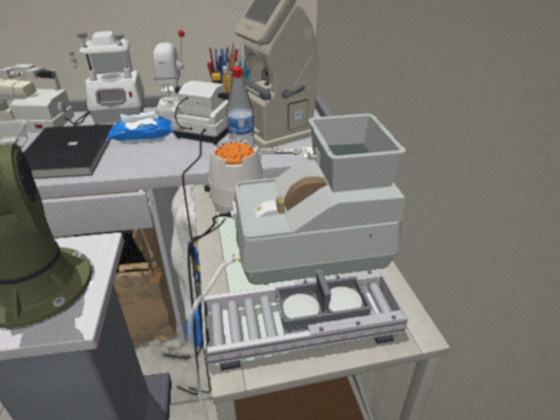

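The top view shows the tray on the track at about (391, 210), the end stop at about (389, 288), the mat at (230, 180), and the screwdriver at (359, 266). The side view shows both blanks in their pockets and the grip upright. The track runs at a yaw of about 2° and the mat at about 0.6°. First I'll turn the tool so its closing line runs along the track.

Request:
servo_tool --pt "0 0 0 0 0 -7 100" --pt "0 0 0 0 0 -7 100" --pt "0 0 0 0 0 -7 100" --pt "0 0 0 0 0 -7 100" --pt "0 0 0 0 0 -7 100" --pt "0 0 0 0 0 -7 100" --pt "0 0 0 0 0 -7 100" --pt "0 0 0 0 0 -7 100" --pt "0 0 0 0 0 -7 100" --pt "0 0 0 0 0 -7 100"

```text
t: 1.73
eef_pos: [0.1637, -0.6291, 0.2534]
eef_rot: [2.317, 2.121, -0.0]
ft_force: [-0.0, 0.7, 0.1]
gripper_width: 1.001
grip_force: 0.0
```

Request:
servo_tool --pt "0 0 0 0 0 -7 100" --pt "28 27 0 0 0 0 100" --pt "28 27 0 0 0 0 100" --pt "28 27 0 0 0 0 100" --pt "28 27 0 0 0 0 100" --pt "28 27 0 0 0 0 100" --pt "28 27 0 0 0 0 100" --pt "28 27 0 0 0 0 100"

```text
t: 2.4
eef_pos: [0.3482, -0.4263, 0.2537]
eef_rot: [2.19, 2.251, -0.001]
ft_force: [-0.7, -1.0, 0.3]
gripper_width: 1.005
grip_force: 0.0
```

Request:
servo_tool --pt "28 27 0 0 0 0 100" --pt "28 27 0 0 0 0 100" --pt "28 27 0 0 0 0 100" --pt "28 27 0 0 0 0 100" --pt "28 27 0 0 0 0 100" --pt "28 27 0 0 0 0 100" --pt "28 27 0 0 0 0 100" --pt "0 0 0 0 0 0 100"

```text
t: 3.07
eef_pos: [0.5359, -0.2172, 0.2539]
eef_rot: [-2.176, -2.266, -0.01]
ft_force: [-0.5, 1.6, 0.7]
gripper_width: 1.006
grip_force: 0.0
```

```bash
cat > look.py <<'E'
import sys
from h import *
np.set_printoptions(precision=4,suppress=True)
s,im=img('wrist',sys.argv[1]); R=Ro.from_rotvec(s['eef_rot']).as_matrix()
print('t',s['t'],s['eef_pos'],'\n',R,s['ft_force'],s['gripper_width'],s['grip_force'],s['q'])
for n in sys.argv[2:]:
    for x in arm.tip_of(n,'wrist')[:2]: print(n,round(x['conf'],2),np.array(x['at']),'tool mm',R.T@(np.array(x['at'])-s['eef_pos'])*1000)
    r=arm.silhouettes(n,'wrist')
    if r:
        m=r[0]['pixels']&(im['range_z']>0); P=cloud(im,s)[m]
        print(' rect',n,round(r[0]['conf'],2),cv2.minAreaRect((P[:,:2]*1000).astype(np.float32)),np.percentile(P[:,2],[5,50,95]))
        if n in('job_tray','tray_grip'):
            B=P[P[:,2]>P[:,2].max()-.02]; print(' top bar',cv2.minAreaRect((B[:,:2]*1000).astype(np.float32)),B[:,2].max())
E
python3 look.py w1.png tray_grip job_tray stop_face track
```

```text
t 3.0667 [ 0.5359 -0.2172  0.2539] 
 [[-0.0405  0.9992  0.0044]
 [ 0.9992  0.0405  0.0048]
 [ 0.0046  0.0046 -1.    ]] [-0.5245  1.606   0.7052] 1.0056961198889425 0.0 [ 0.8816  0.2161 -0.62    1.6183  0.1222  1.3452  0.286 ]
tray_grip 0.62 [ 0.5732 -0.1869  0.0963] tool mm [ 28.0063  37.7644 157.9334]
 rect tray_grip 0.83 ((568.394287109375, -187.57977294921875), (169.89112854003906, 100.43515014648438), 2.2149672508239746) [0.0449 0.0596 0.1075]
 top bar ((572.014404296875, -184.8614501953125), (13.015289306640625, 59.04181671142578), 2.253236770629883) 0.11006815107783113
job_tray 0.76 [ 0.5713 -0.1857  0.0373] tool mm [ 29.0099  35.6447 216.9296]
 rect job_tray 0.78 ((572.7218017578125, -186.63035583496094), (180.16505432128906, 102.23845672607422), 2.217392921447754) [0.0448 0.0569 0.1074]
 top bar ((572.014404296875, -184.8614501953125), (13.015289306640625, 59.04181671142578), 2.253236770629883) 0.11006815107783113
 rect stop_face 0.67 ((308.66217041015625, -222.87722778320312), (863.9046630859375, 291.76275634765625), 15.138335227966309) [0.0178 0.0399 0.0537]
 rect track 0.58 ((308.74005126953125, -213.02301025390625), (822.1268920898438, 286.70648193359375), 16.912460327148438) [0.0182 0.0399 0.0537]
```

View pics/w1.png

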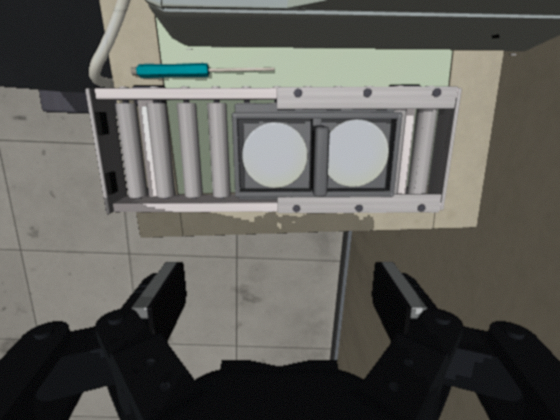

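The wrist view shows the tray bar at (321, 160), with both blanks lying flat, the stop at (100, 150) and the screwdriver clear of the path at (200, 70). The bar centre is at (0.572, -0.185) with a yaw of 2.3°, and the tool matches that. Next I'll move over the bar and go down.

Request:
servo_tool --pt "15 19 0 0.26 -0.26 0 100" --pt "15 18 0 0 0 0 100" --pt "0 0 30 0 0 0 100" --pt "0 0 30 0 0 0 100" --pt "0 0 20 0 0 0 100" --pt "0 0 0 0 0 0 100" --pt "0 0 0 0 0 0 100"

```text
t: 4.1
eef_pos: [0.5657, -0.1965, 0.1725]
eef_rot: [-2.19, -2.25, 0.011]
ft_force: [-0.1, -0.2, 0.8]
gripper_width: 1.0
grip_force: 0.0
```

```bash
python3 look.py w2.png tray_grip
```

```text
t 4.1 [ 0.5657 -0.1965  0.1725] 
 [[-0.027   0.9996 -0.0064]
 [ 0.9996  0.027  -0.0039]
 [-0.0037 -0.0065 -1.    ]] [-0.1181 -0.2077  0.7543] 0.9997929035880274 0.0 [ 0.8013  0.3289 -0.6195  1.6645  0.2067  1.2186  0.1614]
tray_grip 0.95 [ 0.5752 -0.1848  0.0948] tool mm [11.6924 10.3325 77.6144]
 rect tray_grip 0.86 ((569.9462890625, -190.337890625), (104.1762924194336, 186.04197692871094), 89.65143585205078) [0.0449 0.0589 0.1075]
 top bar ((572.086669921875, -184.62405395507812), (12.680798530578613, 59.42220687866211), 2.295542001724243) 0.10956497663757818
```

Request:
servo_tool --pt "12 6 0 -0.2 0.1 -0.7 100" --pt "0 0 0 0 0 0 100" --pt "0 0 20 0 0 0 100" --pt "0 0 15 0 0 0 100" --pt "0 0 5 0 0 0 100" --pt "0 0 0 0 0 0 100" --pt "0 0 0 0 0 0 100" --pt "0 0 0 0 0 0 100"

```text
t: 4.92
eef_pos: [0.573, -0.1839, 0.1343]
eef_rot: [2.174, 2.264, -0.003]
ft_force: [0.8, 0.4, 0.5]
gripper_width: 1.002
grip_force: 0.0
```

```bash
python3 look.py w3.png tray_grip
```

```text
t 4.9167 [ 0.573  -0.1839  0.1343] 
 [[-0.0404  0.9992  0.0008]
 [ 0.9992  0.0404 -0.0034]
 [-0.0035  0.0007 -1.    ]] [0.7573 0.3794 0.5153] 1.0018549886741779 0.0 [ 0.7754  0.3679 -0.6183  1.7016  0.2346  1.1447  0.1316]
tray_grip 0.59 [ 0.5715 -0.1851  0.0962] tool mm [-1.0055 -1.5501 38.1169]
tray_grip 0.34 [ 0.573  -0.1835  0.0364] tool mm [ 0.7395 -0.0271 97.9123]
 rect tray_grip 0.57 ((570.599609375, -177.33572387695312), (164.24447631835938, 158.6381072998047), 41.79491424560547) [0.0451 0.06   0.1076]
 top bar ((565.5146484375, -188.09585571289062), (48.53034210205078, 53.75178909301758), 29.33481216430664) 0.1266294762621229
```

Request:
servo_tool --pt "0 -1 20 0 0 0 100" --pt "0 0 13 0 0 0 100" --pt "0 0 5 0 0 0 100" --pt "0 0 0 0 0 0 100" --pt "0 0 0 0 0 0 100" --pt "0 0 0 0 0 0 50" --pt "0 0 0 0 0 0 25" --pt "0 0 0 0 0 0 20" --force 35

```text
t: 5.73
eef_pos: [0.5716, -0.1842, 0.0958]
eef_rot: [2.175, 2.264, -0.004]
ft_force: [0.5, 0.4, 0.2]
gripper_width: 0.603
grip_force: 0.0
```

Request:
servo_tool --pt "0 0 0 0 0 0 5" --pt "0 0 0 0 0 0 0" --pt "0 0 0 0 0 0 0" --pt "0 0 0 0 0 0 0" --pt "0 0 0 0 0 0 0" --pt "0 0 0 0 0 0 0" --force 35

```text
t: 6.23
eef_pos: [0.5713, -0.1841, 0.0953]
eef_rot: [2.175, 2.265, -0.004]
ft_force: [-0.2, 0.4, 1.8]
gripper_width: 0.14
grip_force: 36.4
```

Request:
servo_tool --pt "0 -5 0 0 0 0 0" --pt "0 -10 0 0 0 0 0" --pt "0 -12 0 0 0 0 0" --pt "0 -13 0 0 0 0 0" --pt "0 -13 0 0 0 0 0" --pt "0 -13 0 0 0 0 0" --pt "0 -13 0 0 0 0 0" --pt "0 -12 0 0 0 0 0" --pt "0 -9 0 0 0 0 0" --pt "0 -5 0 0 0 0 0"

```text
t: 7.07
eef_pos: [0.4647, -0.1886, 0.0953]
eef_rot: [2.176, 2.264, -0.006]
ft_force: [0.6, -0.2, 0.9]
gripper_width: 0.137
grip_force: 36.3
```

Request:
servo_tool --pt "0 -3 0 0 0 0 0" --pt "0 0 0 0 0 0 0" --pt "0 0 0 0 0 0 0"

```text
t: 7.32
eef_pos: [0.4633, -0.1886, 0.0953]
eef_rot: [2.176, 2.264, -0.005]
ft_force: [-0.1, -0.3, 2.1]
gripper_width: 0.135
grip_force: 36.5
```

```bash
python3 look.py w4.png stop_face; python3 - <<'E'
from h import *
arm.get_image('side'); arm.get_image('top')
for c in('side','top'):
  for n in('stop_face','job_tray'): print(c,n,[(x['at'],x['conf']) for x in arm.tip_of(n,c)[:1]])
E
```

```text
t 7.3167 [ 0.4633 -0.1886  0.0953] 
 [[-0.0399  0.9992 -0.0008]
 [ 0.9992  0.0399 -0.0032]
 [-0.0032 -0.001  -1.    ]] [-0.1284 -0.3396  2.0748] 0.13525182430095256 36.50447487831116 [ 0.9142  0.1965 -0.629   1.9785  0.1402  1.0079  0.2593]
stop_face 0.76 [ 0.3624 -0.194   0.0482] tool mm [  -1.1816 -100.964    47.1841]
stop_face 0.26 [ 0.4281 -0.1912  0.0464] tool mm [ -1.0028 -35.2029  48.9201]
 rect stop_face 0.72 ((508.47564697265625, -183.84567260742188), (59.24754333496094, 80.15968322753906), 38.66618347167969) [0.0516 0.0535 0.055 ]
side stop_face [([0.3653, -0.1914, 0.0532], 0.73)]
side job_tray [([0.4632, -0.1902, 0.0453], 0.93)]
top stop_face [([0.3667, -0.191, 0.0484], 0.91)]
top job_tray [([0.4617, -0.1895, 0.0388], 0.79)]
```

View pics/w4.png

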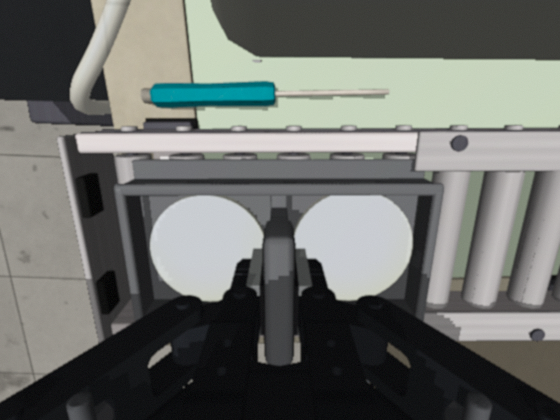

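The tray is moving cleanly along the rails, with the blanks in their pockets and the stop bumpers at (93, 195) and (108, 290). About 18 mm of gap is left, so I'll close it slowly and watch the force.

Request:
servo_tool --pt "0 -5 0 0 0 0 0" --pt "0 -6 0 0 0 0 0" --pt "0 -3 0 0 0 0 0" --pt "0 -2 0 0 0 0 0" --pt "0 -1 0 0 0 0 0" --pt "0 0 0 0 0 0 0"

```text
t: 8.27
eef_pos: [0.4458, -0.1892, 0.0953]
eef_rot: [2.176, 2.264, -0.005]
ft_force: [-0.1, -1.1, 3.5]
gripper_width: 0.135
grip_force: 36.7
```

Request:
servo_tool --pt "0 -1 0 0 0 0 0" --pt "0 -1 0 0 0 0 0" --pt "0 0 0 0 0 0 0"

```text
t: 8.52
eef_pos: [0.4442, -0.1892, 0.0953]
eef_rot: [2.176, 2.265, -0.004]
ft_force: [-0.0, -0.6, 3.6]
gripper_width: 0.131
grip_force: 36.7
```

Request:
servo_tool --pt "0 -1 0 0 0 0 0" --pt "0 -1 0 0 0 0 0" --pt "0 0 0 0 0 0 0" --pt "0 0 0 0 0 0 0"

```text
t: 8.85
eef_pos: [0.4428, -0.1892, 0.0953]
eef_rot: [2.175, 2.264, -0.003]
ft_force: [3.2, -0.3, -0.1]
gripper_width: 0.137
grip_force: 36.3
```

Request:
servo_tool --pt "0 -1 0 0 0 0 0" --pt "0 -1 0 0 0 0 0" --pt "0 0 0 0 0 0 0" --pt "0 0 0 0 0 0 0"

```text
t: 9.18
eef_pos: [0.4425, -0.1891, 0.0957]
eef_rot: [2.172, 2.263, 0.001]
ft_force: [7.1, -0.8, -1.8]
gripper_width: 0.137
grip_force: 36.0
```

Contact with the stop shows as 7 N along x. I'll hold briefly, relax 3 mm, then lift straight up.

Request:
servo_tool --pt "0 1 0 0 0 0 0" --pt "0 0 0 0 0 0 0" --pt "0 0 0 0 0 0 0" --pt "0 0 0 0 0 0 0" --pt "0 3 0 0 0 0 0" --pt "0 0 0 0 0 0 0" --pt "0 0 -3 0 0 0 0" --pt "0 0 -6 0 0 0 0" --pt "0 0 -8 0 0 0 0" --pt "0 0 -10 0 0 0 0" --force 45

```text
t: 10.02
eef_pos: [0.4426, -0.1885, 0.1218]
eef_rot: [-2.175, -2.264, 0.006]
ft_force: [-0.8, -0.6, -4.1]
gripper_width: 0.132
grip_force: 44.8
```

```bash
python3 look.py w5.png stop_face; python3 - <<'E'
from h import *
img('side','side2.png')
E
```

```text
t 10.0167 [ 0.4426 -0.1885  0.1218] 
 [[-0.0402  0.9992 -0.0046]
 [ 0.9992  0.0402 -0.0012]
 [-0.001  -0.0047 -1.    ]] [-0.8407 -0.5991 -4.098 ] 0.13156954059878453 44.800384640693665 [ 0.9497  0.1174 -0.6317  1.9942  0.0824  1.0579  0.3207]
 rect stop_face 0.68 ((330.4759521484375, -189.25242614746094), (691.1152954101562, 128.5417938232422), 1.431740641593933) [0.0241 0.0396 0.0529]
```

View pics/side2.png

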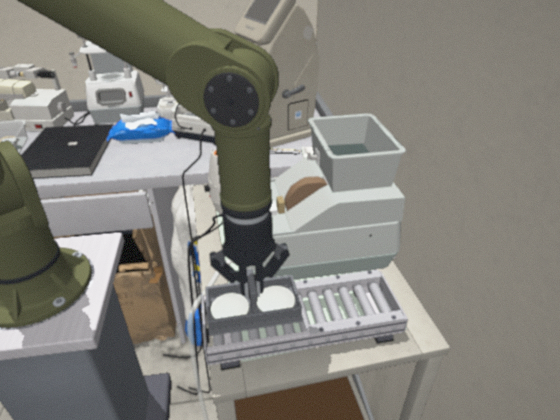

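The side view shows the tray lifted level at about (255, 300) with both blanks in place. I'll lift it above every obstacle, to TCP z of about 0.36.

Request:
servo_tool --pt "0 0 -10 0 0 0 0" --pt "0 0 -15 0 0 0 0" --pt "0 0 -20 0 0 0 0" --pt "0 0 -25 0 0 0 0" --pt "0 0 -25 0 0 0 0" --pt "0 0 -25 0 0 0 0" --pt "0 0 -25 0 0 0 0" --pt "0 0 -25 0 0 0 0" --pt "0 0 -22 0 0 0 0" --pt "0 0 -20 0 0 0 0"

```text
t: 11.05
eef_pos: [0.4442, -0.1881, 0.3361]
eef_rot: [2.175, 2.265, -0.005]
ft_force: [0.9, -0.3, -3.4]
gripper_width: 0.134
grip_force: 44.8
```

Request:
servo_tool --pt "0 0 -16 0 0 0 0" --pt "0 0 -10 0 0 0 0" --pt "0 0 -5 0 0 0 0" --pt "0 0 0 0 0 0 0" --pt "0 0 0 0 0 0 0"

```text
t: 11.47
eef_pos: [0.4441, -0.1883, 0.3644]
eef_rot: [-2.176, -2.266, 0.005]
ft_force: [0.4, -0.4, -4.5]
gripper_width: 0.132
grip_force: 44.8
```

```bash
python3 look.py w6.png
```

```text
t 11.4667 [ 0.4441 -0.1883  0.3644] 
 [[-0.0402  0.9992 -0.0022]
 [ 0.9992  0.0401 -0.0022]
 [-0.0021 -0.0023 -1.    ]] [ 0.3526 -0.3943 -4.4657] 0.1320704004792394 44.82784688472748 [ 0.9872 -0.0555 -0.6085  1.6448 -0.0289  1.5436  0.4204]
```

Request:
servo_tool --pt "9 4.5 0 0 0 0 0" --pt "18 8.5 0 0 0 0 0" --pt "27 13 0 0 0 0 0" --pt "27 13 0 0 0 0 0" --pt "27 13 0 0 0 0 0" --pt "27 13 0 0 0 0 0" --pt "27 13 0 0 0 0 0" --pt "27 13 0 0 0 0 0" --pt "27 13 0 0 0 0 0" --pt "27 13 0 0 0 0 0"

```text
t: 12.35
eef_pos: [0.5516, 0.0612, 0.3637]
eef_rot: [2.176, 2.266, -0.005]
ft_force: [0.6, 0.1, -4.1]
gripper_width: 0.132
grip_force: 44.8
```

Request:
servo_tool --pt "27 13 0 0 0 0 0" --pt "27 13 0 0 0 0 0" --pt "27 13 0 0 0 0 0" --pt "27 13 0 0 0 0 0" --pt "27 13 0 0 0 0 0" --pt "27 13 0 0 0 0 0" --pt "22 11 0 0 0 0 0" --pt "15 7 0 0 0 0 0" --pt "10 5 0 0 0 0 0" --pt "0 0 0 0 0 0 0"

```text
t: 13.18
eef_pos: [0.6432, 0.2761, 0.3614]
eef_rot: [-2.169, -2.269, 0.006]
ft_force: [-0.4, 0.6, -4.0]
gripper_width: 0.13
grip_force: 44.8
```

Request:
servo_tool --pt "0 0 0 0 0 1.7 0" --pt "0 0 0 0 0 0 0"

```text
t: 13.35
eef_pos: [0.6438, 0.2719, 0.3627]
eef_rot: [2.21, 2.232, -0.007]
ft_force: [-0.2, -0.0, -4.0]
gripper_width: 0.133
grip_force: 44.8
```

```bash
python3 look.py w7.png job_tray bench_mat; python3 - <<'E'
from h import *
_,im=img('top','top2.png'); img('side','side3.png')
m=arm.silhouettes('bench_mat','top'); 
for r in m[:1]: 
    P=cloud(im)[r['pixels']&(im['range_z']>0)]; print(r['conf'],cv2.minAreaRect((P[:,:2]*1000).astype(np.float32)))
E
```

```text
t 13.35 [0.6438 0.2719 0.3627] 
 [[-0.0098  0.9999 -0.0027]
 [ 0.9999  0.0098 -0.0035]
 [-0.0035 -0.0028 -1.    ]] [-0.1753 -0.0149 -4.0478] 0.13333753132718007 44.83582019805908 [ 0.0916  0.5436 -0.89    1.0899  0.4172  1.6826 -0.664 ]
job_tray 0.74 [0.6413 0.2686 0.3031] tool mm [-3.0975 -2.3848 59.627 ]
 rect job_tray 0.66 ((621.941162109375, 216.99404907226562), (376.3814697265625, 217.044677734375), 8.206989288330078) [0.3121 0.3241 0.3749]
 top bar ((645.1688842773438, 282.3467102050781), (87.84820556640625, 2.8202497959136963), 0.7646454572677612) 0.4146060541203503
bench_mat 0.92 [ 0.6393  0.2732 -0.0057] tool mm [  2.6038  -3.4894 368.4131]
 rect bench_mat 0.64 ((644.8358154296875, 304.1187744140625), (199.41708374023438, 63.65591049194336), 0.5478456616401672) [0.0035 0.005  0.0064]
0.87 ((536.267578125, 250.89012145996094), (284.8251647949219, 122.75373840332031), 37.47127914428711)
```

View pics/w7.png

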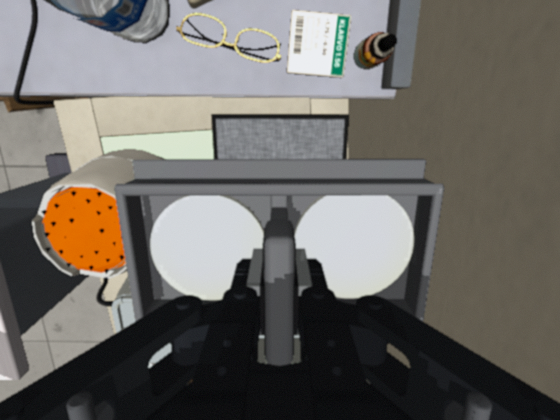

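The wrist view shows the mat under the tray (its visible edge is at about (280, 137)), the blanks in their pockets, and the warmer at (80, 235). TCP (0.644, 0.272) lines up with the mat centre (0.644, 0.271). Now I'll descend.

Request:
servo_tool --pt "0 0 10 0 0 0 0" --pt "0 0 18 0 0 0 0" --pt "0 0 25 0 0 0 0" --pt "0 0 25 0 0 0 0" --pt "0 0 25 0 0 0 0" --pt "0 0 25 0 0 0 0" --pt "0 0 25 0 0 0 0" --pt "0 0 20 0 0 0 0" --pt "0 0 15 0 0 0 0" --pt "0 0 10 0 0 0 0"

```text
t: 14.58
eef_pos: [0.6431, 0.2706, 0.163]
eef_rot: [2.21, 2.233, -0.009]
ft_force: [-0.3, -0.2, -3.7]
gripper_width: 0.136
grip_force: 44.8
```

Request:
servo_tool --pt "0 0 15 0 0 0 0" --pt "0 0 20 0 0 0 0" --pt "0 0 20 0 0 0 0" --pt "0 0 15 0 0 0 0" --pt "0 0 10 0 0 0 0" --pt "0 0 5 0 0 0 0" --pt "0 0 0 0 0 0 0" --pt "0 0 0 0 0 0 0"

```text
t: 15.25
eef_pos: [0.6443, 0.2715, 0.0814]
eef_rot: [2.209, 2.232, -0.003]
ft_force: [-1.0, 0.8, -4.4]
gripper_width: 0.134
grip_force: 44.8
```

```bash
python3 look.py w8.png bench_mat
```

```text
t 15.25 [0.6443 0.2715 0.0814] 
 [[-0.0104  0.9999 -0.0001]
 [ 0.9999  0.0104 -0.0022]
 [-0.0022 -0.0001 -1.    ]] [-1.0445  0.7758 -4.4129] 0.1338429768797524 44.84744668006897 [ 0.1222  0.6932 -0.8157  1.4729  0.524   1.2034 -0.7579]
 rect bench_mat 0.89 ((672.822265625, 316.2503662109375), (48.70676040649414, 259.10174560546875), 86.8056869506836) [0.0036 0.0048 0.0059]
```

View pics/w8.png

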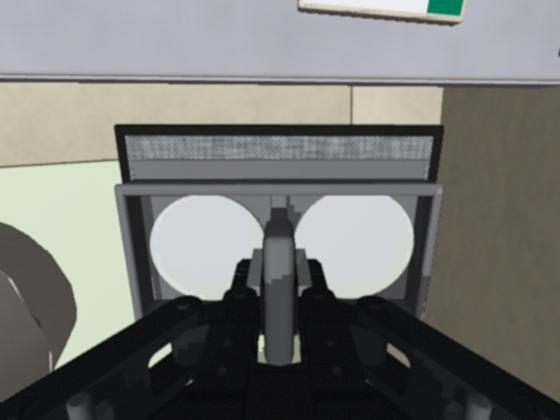

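The mat spans columns 115–442 at its far edge (row 130), so the tray (117–440) is well centred and both blanks are in place. The last 20 mm I'll do slowly.

Request:
servo_tool --pt "0 0 6 0 0 0 0" --pt "0 0 6 0 0 0 0" --pt "0 0 3 0 0 0 0" --pt "0 0 2 0 0 0 0" --pt "0 0 1 0 0 0 0" --pt "0 0 0 0 0 0 0" --pt "0 0 0 0 0 0 0"

```text
t: 15.98
eef_pos: [0.6439, 0.2712, 0.0627]
eef_rot: [2.209, 2.232, -0.004]
ft_force: [-0.0, -0.2, -4.3]
gripper_width: 0.135
grip_force: 44.8
```

Request:
servo_tool --pt "0 0 1 0 0 0 0" --pt "0 0 0 0 0 0 0" --pt "0 0 1 0 0 0 0" --pt "0 0 0 0 0 0 0" --pt "0 0 0 0 0 0 0"

```text
t: 16.4
eef_pos: [0.6438, 0.271, 0.0606]
eef_rot: [2.209, 2.232, -0.004]
ft_force: [-0.9, -0.1, -4.8]
gripper_width: 0.133
grip_force: 44.8
```

Request:
servo_tool --pt "0 0 1 0 0 0 0" --pt "0 0 0 0 0 0 0" --pt "0 0 0 0 0 0 0"

```text
t: 16.65
eef_pos: [0.6439, 0.2711, 0.0605]
eef_rot: [2.209, 2.232, -0.004]
ft_force: [-2.5, -2.4, 2.3]
gripper_width: 0.133
grip_force: 45.7
```

Request:
servo_tool --pt "0 0 1 0 0 0 0" --pt "0 0 0 0 0 0 0" --pt "0 0 0 0 0 0 0"

```text
t: 16.9
eef_pos: [0.6439, 0.2711, 0.0604]
eef_rot: [2.208, 2.231, -0.004]
ft_force: [-4.8, -2.4, 7.0]
gripper_width: 0.133
grip_force: 46.6
```

The tray is down (the force has reversed to +7 N). Now I'll release gently and retreat upward.

Request:
servo_tool --pt "0 0 -1 0 0 0 0" --pt "0 0 0 0 0 0 20" --pt "0 0 0 0 0 0 30" --pt "0 0 0 0 0 0 45" --pt "0 0 0 0 0 0 60" --pt "0 0 0 0 0 0 60" --pt "0 0 0 0 0 0 60" --pt "0 0 0 0 0 0 60" --force 20

```text
t: 17.57
eef_pos: [0.6439, 0.2712, 0.0596]
eef_rot: [2.209, 2.232, -0.004]
ft_force: [-0.3, 0.2, 0.8]
gripper_width: 0.601
grip_force: 0.0
```

Request:
servo_tool --pt "0 0 -10 0 0 0 60" --pt "0 0 -15 0 0 0 60" --pt "0 0 -20 0 0 0 60" --pt "0 0 -25 0 0 0 60" --pt "0 0 -25 0 0 0 60" --pt "0 0 -25 0 0 0 60" --pt "0 0 -20 0 0 0 60" --pt "0 0 -10 0 0 0 60" --pt "0 0 0 0 0 0 60" --pt "0 0 0 0 0 0 60"

```text
t: 18.4
eef_pos: [0.6441, 0.2716, 0.2103]
eef_rot: [2.208, 2.232, -0.003]
ft_force: [1.1, -0.1, -0.5]
gripper_width: 0.599
grip_force: 0.0
```

```bash
python3 look.py w9.png job_tray bench_mat blank_near
```

```text
t 18.4 [0.6441 0.2716 0.2103] 
 [[-0.0105  0.9999  0.0001]
 [ 0.9999  0.0105 -0.0027]
 [-0.0027  0.0001 -1.    ]] [ 1.142  -0.1261 -0.471 ] 0.5993919686009958 0.0 [ 0.1391  0.5922 -0.8691  1.3451  0.4491  1.4062 -0.706 ]
job_tray 0.85 [0.6461 0.2698 0.0034] tool mm [ -1.3051   1.99   206.8894]
 rect job_tray 0.61 ((644.1131591796875, 268.4462890625), (161.99325561523438, 100.66854095458984), 0.5814539790153503) [0.0098 0.0191 0.0725]
 top bar ((644.7989501953125, 270.4073181152344), (12.247899055480957, 59.22444152832031), 0.6673480868339539) 0.07484898413511071
 rect bench_mat 0.69 ((671.882568359375, 271.8774108886719), (258.36944580078125, 129.97813415527344), 0.17901353538036346) [0.0036 0.0048 0.0061]
blank_near 0.67 [0.6056 0.2714 0.0124] tool mm [  0.6964 -38.4902 197.8808]
 rect blank_near 0.82 ((604.2916870117188, 269.0518798828125), (65.36043548583984, 64.03489685058594), 2.2852582931518555) [0.0165 0.0184 0.0202]
```

View pics/w9.png

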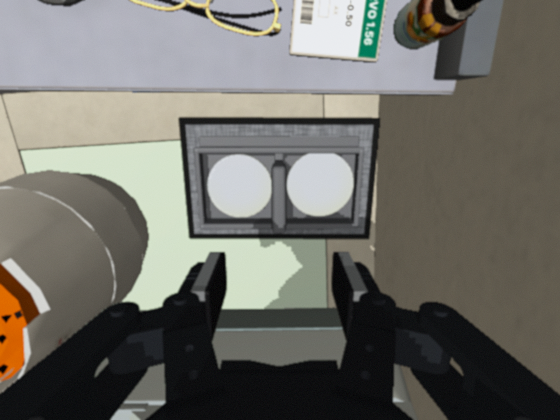

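The tray stands centred and square on the mat at about (280, 185), with both blanks flat in their pockets and the arm clear. Handing in.

```bash
python3 -c "
from bench import arm
print(arm.close_job())"
```

```text
the job is handed in; nothing more can be done
None
```

I rolled the tray against the end stop, lifted it off the track, set it centred and square on the mat with both blanks flat in their pockets, and handed the job in at about 18 s of the 54 s; the hand-in returned no verdict.

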